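# Slide a battery housing to the fence and clip it for curing

## Task

Slide the silver battery housing along the yellow lane over the bench, without ever lifting it off or tipping it, until its end wall rests gently and squarely flat against the blue fence, between the two yellow lines. Then take the orange spring clip from its wooden stand, open it by squeezing its handles, and let it close from above over the housing's end wall and the fence together, so that it clamps the two; let go and leave the other things on the bench undisturbed.

Things in the scene. Friction and masses are not known exactly. Their poses are not given: they have to be found in the camera images.
- housing: Silver-grey aluminium battery housing standing on the bench: an empty rectangular box with open top, 60 mm (its x) by 110 mm (its y) by 80 mm high, walls and floor 4 mm thick, 0.25 to 0.5 kg. Origin: centre of its underside. It starts on the white part of the lane with its -y end wall towards the fence. It can be held across its 60 mm width from above.
- rig: Fixed rig. Origin: on the bench, lane centre line. The lane runs along its +y. Across it stands the blue fence, an upright plate 90 mm wide (x), 4 mm thick, 80 mm high like the housing. The fence is adjustable: its face towards the lane is locked somewhere from y = 0 to 30 mm, not measured: find it by touch or sight. Behind it, foot, rails and black knobs are up to 46 mm high, back to y = -100 mm.
- lane_far (a point): Point on the bench on the lane's centre line, 310 mm from the rig's origin (rig +y), where the lane ends. Two yellow lines run along the lane, inner edges 42 mm either side of its centre line; between them a green patch (rig y 0 to 140 mm, the clamping place) and a white patch (145 to 310 mm, the start).
- clip: Orange spring clip like a big clothes peg, standing jaws down on the stand's board. 105 mm high, 36 mm wide (its x), opens along its y. Origin: midway between the lower tips of the jaws. Jaws 30 mm wide, 5 mm thick, parallel when 8 mm apart; free jaw depth 39 mm, up to the steel pivot at z = 45 mm. Mass 0.1 kg; the spring presses the jaws with about 9 N.
- clip_grip (a point): Midway between the clip's two handle ends (black bars along its x), 95 mm above its origin: the place to squeeze, along the clip's y. 56 mm over the outsides when the jaws are 8 mm apart; about 15 N squeezes them to the stop at 41 mm, where the jaws stand 21 mm apart at the tips and 14 mm apart 25 mm further up.
- clip_jaw (a joint): Opening angle of the clip between its two halves, rad: 0 when the jaws are 8 mm apart (as when clipped on the stand, or on housing wall plus fence), 0.30 squeezed fully open, below -0.1 when closed on nothing.
- stand: Fixed wooden stand for the clip: base 110 mm by 90 mm by 10 mm, and on it an upright board 80 mm long (its x), 8 mm thick (its y), top edge 75 mm above the bench. Origin: centre of its underside. The clip straddles the board, jaws reaching 25 mm down from its top edge.
- meter: Bystander: yellow hand multimeter lying flat, 85 by 160 by 44 mm. Origin: centre of its underside.
- capbin: Bystander: empty blue parts bin, 140 by 110 by 60 mm. Origin: centre of its underside.
- driver: Bystander: screwdriver lying on the bench, 190 mm long along its x.
- spare: Bystander: dark grey housing standing upright, 100 by 64 by 130 mm. Origin: centre of its underside.
Not all that is in view belongs to the job. Of the things that look like the clip, the larger one is meant. What is shaped like the housing but red is not meant.

How it is judged:
By the outcome, as a careful person would: the job done as asked, in the order asked, and still so for the second after the job is handed in, with the robot touching nothing.
It also fails if it takes over 56 s, if anything falls off the work surface, if the arm or the gripper's body presses on something with over 40 N, if the wrist force passes 120 N, or if a joint passes its speed limit or range.

## Robot

A 7-joint arm with a two-finger parallel gripper is mounted at the origin on the work surface. World frame = base frame: x ahead of the robot, y to its left, z up, the work surface at z = 0. Lengths are in m, angles in rad, forces in N, time in s.
With the tool pointing down it reaches from about 0.4 to 0.875 m from the base axis. Payload 19.3 kg.
Tool frame: the origin (TCP) lies midway between the tips of the shut fingers; the grasp point (between the pads) lies 19 mm behind it; x points along the fingers, y is the direction in which the jaws open and shut, and the axes are right-handed (so a half turn about x gives the same grasp; the last joint's range is limited). The gripper opens to 85 mm and grips with 20 to 120 N. Pads are 22 mm wide; open, the fingers measure 114 mm over their backs; the gripper's body (76 mm by 85 mm) begins 54 mm behind the grasp point. The pads swing forward as they close: fully open they stand 13 mm farther back than shut.
Start: joints at [-1.329, 0.521, -0.036, 1.599, 0.021, 1.021, -0.113], TCP at [0.192, 0.595, 0.195] pointing down, gripper open.
Joint ranges: [-2.91, 2.91], [-0.3, 2.13], [-1.5, 1.42], [0.17, 2.43], [-1.26, 4.41], [0.16, 1.93], [-2.52, 2.52]. Speed limits (rad/s): [1.89, 1.89, 2.39, 2.39, 3.01, 3.01, 3.01].

## Interface

Orientations are given as [roll, pitch, yaw] about the fixed x, y, z axes, in that order (R = Rz(yaw) Ry(pitch) Rx(roll)).
In Python, from workcell import telemetry, vision, workorder gives the robot as it stands. The module is installed in compiled form; this text tells all that it offers.
- The arm moves only by the tool play_rows, never from a script. Its argument "deltas" is a list of rows, each a list of 7 numbers: the shift along the world's x, y, z in mm, then the turn, a rotation vector about the world's x, y, z in degrees, then the finger opening in mm, from 0 to 85.4. In form: [[x, y, z, wx, wy, wz, jaw], ...]. A call has 1 to 8 rows; each row shifts and turns the commanded pose from where the row before left it; what a row does not reach is not made up. A row lasts 1/8 s, in which the tool goes at most 62.5 mm and 10.7 degrees, less where a joint would pass 70% of its speed; a pose out of reach is approached as far as the arm can. A call with a gripper value outside its range is refused whole. The fingers move at their own pace and stop on an object; "grip_force" is the grip in N (left out, the last holds). Time passes only in rows, so rows that do not move let the fingers close. It gives the time, the measured TCP pose, the force and the opening at its end, in the units of the state.
- telemetry.observe(): the state, without advancing time (a new reading comes with each control period).
- vision.grab_frame(name): name is "side" or "top" or "wrist"; returns the picture (420x560x3 uint8, red, green, blue); there is no depth.
- vision.camera_info(name): a dict with "mtx" (3x3 intrinsics, pixels), "rvec" (rotation vector, rad) and "tvec" (3), from world to camera coordinates, as OpenCV has them. Camera axes: x right, y down, z forward; pixel columns grow to the right and rows downward; lengths in m; the calibration is good to about 2 mm. A picture is of the moment at which its call begins: read the wrist's pose just before it. camera_info takes no time and is no camera call; for the wrist camera it gives the pose at the moment of the call.
- workorder.job_done(): hands the job in, once; it reports no verdict.
The state is a dict: "clock": time; "qpos": joint angles; "qd": joint speeds; "joint_efforts": joint torques, N m; "position": TCP position; "tool_rot": TCP orientation; "force": force on the tool from outside, world axes, zero at the start; "moment": the same for the moment, N m; "grip_width": finger opening in m.
Only numpy, scipy, OpenCV 4.12 (cv2) and the standard library are available. Lean on these libraries where they do the work, as an engineer would, in place of code of your own. Each camera call takes 0.05 s, during which the arm holds its last target. There are 200 camera calls.

## Working session

There is one attempt and no reset: what is moved stays moved. The work goes in short steps, Python scripts to look and compute and a tool call to move; the robot and the scene stay as the last step left them, time stands still between calls to the robot, and variables do not carry over. Pictures are saved under pics/ and viewed, about 8 in all and at most 12, crops included, and the job is handed in when it is done.

Besides the shell and the picture viewer there is one more tool, called after "Call:" by a JSON object that holds its "op" and its "data". play_rows: Moves the arm, as the interface text tells. Its arguments: {"type":"object","properties":{"deltas":{"type":"array","items":{"type":"array","items":{"type":"number"}}},"grip_force":{"type":"number"}},"required":["deltas"]}

```bash
mkdir -p pics; cat > h.py <<'E'
import numpy as np, cv2
from workcell import telemetry, vision, workorder
def grab(n,f=None):
    info=vision.camera_info(n); im=vision.grab_frame(n)
    if f: cv2.imwrite('pics/'+f,im[:,:,::-1])
    return im,info
def ray(info,uv,z):
    K=np.array(info['mtx'],float);R=cv2.Rodrigues(np.array(info['rvec'],float))[0];t=np.array(info['tvec'],float).ravel()
    c=-R.T@t; uv=np.atleast_2d(np.array(uv,float))
    d=(R.T@np.linalg.inv(K)@np.c_[uv,np.ones(len(uv))].T).T
    return c+d*((z-c[2])/d[:,2])[:,None]
def proj(info,P):
    return cv2.projectPoints(np.atleast_2d(np.array(P,float)),np.array(info['rvec'],float),np.array(info['tvec'],float),np.array(info['mtx'],float),None)[0][:,0]
E
python3 - <<'E'
from h import *
s=telemetry.observe(); print(s)
for n in('top','side'):
    im,i=grab(n,n+'0.png'); R=cv2.Rodrigues(np.array(i['rvec'],float))[0]; print(n,-R.T@np.array(i['tvec'],float).ravel(), i['mtx'])
E
```

```text
{'clock': 0.0, 'qpos': array([-1.32923492,  0.52201166, -0.03631287,  1.60000418,  0.02120991,
        1.02109082, -0.11279776]), 'qd': array([ 1.68238645e-03, -2.12412582e-03,  2.39957464e-04,  1.00662056e-03,
        5.80206274e-05,  1.53513630e-03, -9.78947561e-04]), 'joint_efforts': array([ 1.59200052e-03, -9.27130938e+01,  1.98069692e+00, -3.69906807e+01,
        1.79628131e-02,  8.56874714e-03,  2.59094463e-05]), 'position': array([0.19164357, 0.59449822, 0.19432876]), 'tool_rot': array([-1.48561179,  1.56966755, -1.79738841]), 'force': array([ 1.00835896, -0.51896036, -0.46136595]), 'moment': array([-0.02678675, -0.04137352,  0.00123399]), 'grip_width': 0.08563959462657857}
top [ 0.38688246 -0.07094444  1.34890261] [[442.20936373   0.         286.41647894]
 [  0.         442.20936373 211.44409861]
 [  0.           0.           1.        ]]
side [0.10202857 1.12960934 0.96054176] [[499.09276062   0.         270.33425152]
 [  0.         499.09276062 212.91483134]
 [  0.           0.           1.        ]]
```

View pics/top0.png

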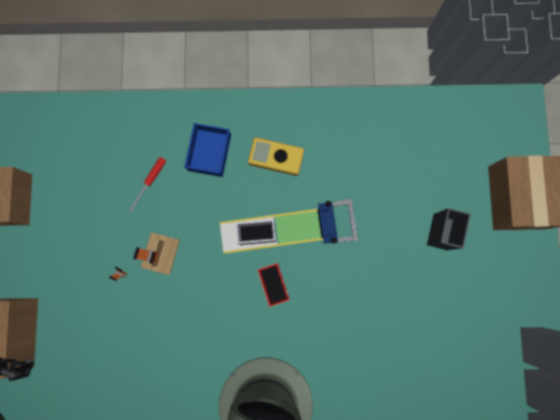

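View pics/side0.png

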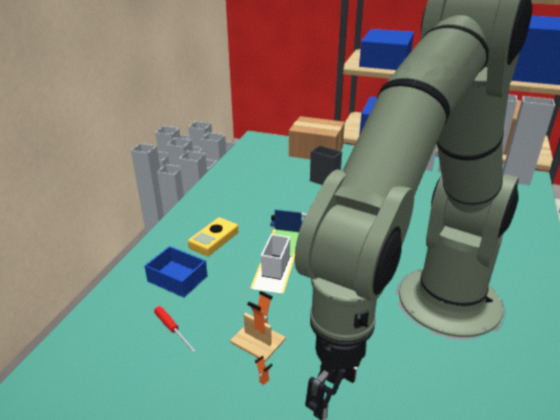

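Top: silver housing at (256,232) on the white lane patch; the red lookalike at (273,284) is rejected. The clip on the stand is at about (150,255), and the small peg lying at (118,273) is the smaller lookalike. Fence at (320,222).

```bash
python3 - <<'E'
from h import *
im=cv2.imread('pics/top0.png')[:,:,::-1].copy(); i=vision.camera_info('top')
hsv=cv2.cvtColor(im,cv2.COLOR_RGB2HSV)
def blobs(name,lo,hi,z,roi,amin=15):
    m=cv2.inRange(hsv,lo,hi); k=np.zeros_like(m); x0,y0,x1,y1=roi; k[y0:y1,x0:x1]=m[y0:y1,x0:x1]
    for c in cv2.findContours(k,cv2.RETR_EXTERNAL,cv2.CHAIN_APPROX_NONE)[0]:
        if cv2.contourArea(c)<amin: continue
        b=cv2.boxPoints(cv2.minAreaRect(c)); print(name,cv2.contourArea(c),b.round(1).tolist(),'\n   ',ray(i,b,z)[:,:2].round(3).tolist(),'ctr',ray(i,b.mean(0),z)[0,:2].round(3))
blobs('green',(40,90,110),(68,255,255),0,(210,190,370,260))
blobs('yellow',(22,120,120),(34,255,255),0,(210,190,330,260),5)
blobs('blue',(105,120,30),(125,255,255),.08,(305,190,345,260))
blobs('orange',(3,150,100),(15,255,255),.12,(100,220,185,290),5)
blobs('wood',(12,60,90),(22,180,255),.01,(130,225,185,280))
c=cv2.resize(im[190:300,100:365],None,fx=3,fy=3,interpolation=cv2.INTER_CUBIC)
cv2.imwrite('pics/crop0.png',c[:,:,::-1])
E
```

```text
green 1040.0 [[275.29998779296875, 216.5], [317.29998779296875, 210.60000610351562], [321.0, 237.1999969482422], [279.0, 243.0]] 
    [[0.554, -0.037], [0.57, -0.167], [0.488, -0.176], [0.473, -0.047]] ctr [ 0.521 -0.107]
blue 449.0 [[317.20001220703125, 204.39999389648438], [330.8999938964844, 202.3000030517578], [337.0, 240.60000610351562], [323.3999938964844, 242.6999969482422]] 
    [[0.577, -0.161], [0.583, -0.201], [0.472, -0.215], [0.466, -0.176]] ctr [ 0.524 -0.189]
orange 12.0 [[113.0, 276.0], [116.0, 273.0], [119.0, 276.0], [116.0, 279.0]] 
    [[0.382, 0.409], [0.39, 0.401], [0.382, 0.392], [0.374, 0.4]] ctr [0.382 0.4  ]
orange 7.0 [[154.10000610351562, 260.70001220703125], [157.0, 252.0], [158.5, 252.5], [155.60000610351562, 261.20001220703125]] 
    [[0.422, 0.296], [0.446, 0.289], [0.445, 0.285], [0.421, 0.292]] ctr [0.433 0.291]
orange 71.0 [[136.60000610351562, 257.29998779296875], [139.3000030517578, 247.8000030517578], [148.1999969482422, 250.3000030517578], [145.5, 259.79998779296875]] 
    [[0.432, 0.345], [0.458, 0.338], [0.451, 0.313], [0.425, 0.32]] ctr [0.442 0.329]
wood 801.0 [[137.1999969482422, 265.5], [147.0, 231.0], [178.39999389648438, 240.0], [168.60000610351562, 274.5]] 
    [[0.412, 0.38], [0.516, 0.353], [0.486, 0.257], [0.384, 0.285]] ctr [0.449 0.319]
```

View pics/crop0.png

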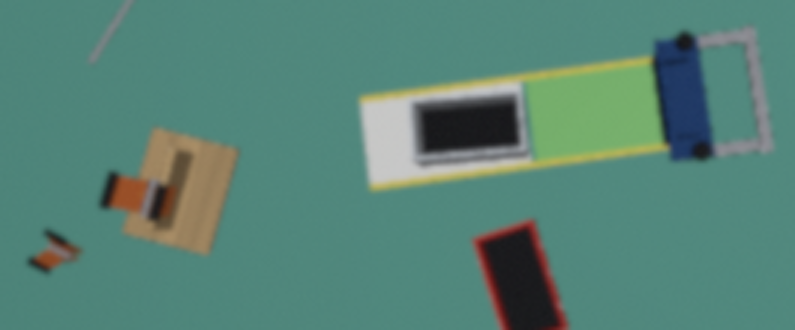

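```bash
python3 - <<'E'
from h import *
from scipy.spatial.transform import Rotation as Ro
s=telemetry.observe(); M=Ro.from_euler('xyz',s['tool_rot']).as_matrix(); print(M.round(3))
print('yaw of y axis',np.degrees(np.arctan2(M[1,1],M[0,1])))
i=vision.camera_info('top'); print('housing',ray(i,[[255.7,232.3]],.08)); 
w=vision.camera_info('wrist');R=cv2.Rodrigues(np.array(w['rvec'],float))[0];print('wristcam',-R.T@np.array(w['tvec'],float).ravel(),R.round(2),w['mtx'])
for c in [(360,97),(655,58),(371,188),(668,149)]: print(ray(i,[[100+(c[0]-1)/3,190+(c[1]-1)/3]],0)[0,:2].round(4))
E
```

```text
[[-0.     0.307  0.952]
 [-0.001  0.952 -0.307]
 [-1.    -0.001  0.   ]]
yaw of y axis 72.13654565961826
housing [[0.49944656 0.01774148 0.08      ]]
wristcam [0.12212851 0.61610497 0.37352931] [[ 0.31  0.95  0.  ]
 [ 0.91 -0.29  0.29]
 [ 0.27 -0.09 -0.96]] [[342.65939779   0.         283.27630975]
 [  0.         342.65939779 207.39180815]
 [  0.           0.           1.        ]]
[0.5402 0.1337]
[ 0.5751 -0.1691]
[0.4472 0.1223]
[ 0.4814 -0.1798]
```

Call:
{"op": "play_rows", "data": {"deltas": [[20,-38,20,0,0,-4.5,85],[20,-41,20,0,0,-4.5,85],[22,-41,20,0,0,-4.7,85],[22,-41,20,0,0,-4.7,85],[22,-41,15,0,0,-4.7,85],[22,-41,0,0,0,-4.7,85],[22,-41,0,0,0,-4.7,85],[22,-41,0,0,0,-4.7,85]]}}

```text
clock: 1.1
position: [0.3642, 0.2684, 0.2899]
tool_rot: [-2.819, 1.571, 2.501]
force: [1.1, 0.3, -0.3]
grip_width: 0.085
```

Call:
{"op": "play_rows", "data": {"deltas": [[22,-42,0,0,0,-4.7,85],[22,-42,0,0,0,-4.7,85],[22,-42,-10,0,0,-4.7,85],[22,-42,-10,0,0,-4.7,85],[22,-42,-10,0,0,-4.7,85],[22,-41,0,0,0,-4.5,85],[0,0,0,0,0,0,85]]}}

```text
clock: 1.98
position: [0.4964, 0.0157, 0.2596]
tool_rot: [-0.284, 1.569, -1.74]
force: [-0.8, 0.9, -0.1]
grip_width: 0.0848
```

```bash
python3 - <<'E'
from h import *
s=telemetry.observe(); print(s['position'],s['tool_rot'],s['clock'])
grab('wrist','w1.png'); 
from scipy.spatial.transform import Rotation as Ro
M=Ro.from_euler('xyz',s['tool_rot']).as_matrix();print('yaw',np.degrees(np.arctan2(M[1,1],M[0,1])))
E
```

```text
[0.49640507 0.01573168 0.25959919] [-0.2844865   1.56931547 -1.73996356] 1.975
yaw 6.607290465133465
```

View pics/w1.png

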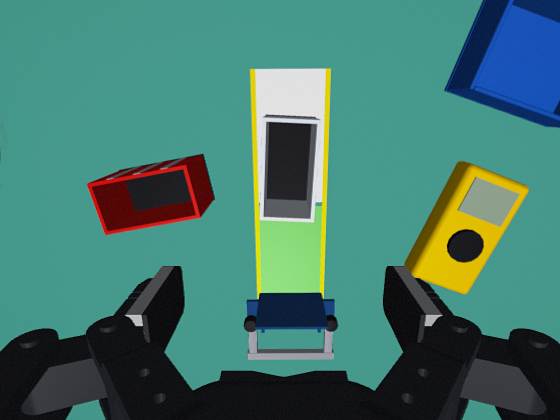

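```bash
cat > m.py <<'E'
from h import *
im=cv2.imread('pics/w1.png')[:,:,::-1].copy(); i=vision.camera_info('wrist')
hsv=cv2.cvtColor(im,cv2.COLOR_RGB2HSV)
yl=cv2.inRange(hsv,(24,150,100),(34,255,255))
pts=[]
for r in range(80,290,5):
    x=np.nonzero(yl[r,240:345])[0]+240
    L=x[x<285];Rr=x[x>=285]
    if len(L)and len(Rr): pts.append((ray(i,[[L.mean(),r]],0)[0,:2],ray(i,[[Rr.mean(),r]],0)[0,:2]))
P=np.array(pts)
for k in(0,1):
    f=np.polyfit(P[:,k,1],P[:,k,0],1);print('line x=a*y+b',f, np.degrees(np.arctan(f[0])),np.std(np.polyval(f,P[:,k,1])-P[:,k,0]))
f=np.polyfit(P.mean(1)[:,1],P.mean(1)[:,0],1);print('centre',f,'yaw',-np.degrees(np.arctan(f[0])))
print('width',np.linalg.norm(P[:,0]-P[:,1],axis=1)[[0,10,20,-1]])
print('far end',ray(i,[[251,69],[330,69]],0))
print('rim',ray(i,[(264,117),(319,120),(314,221),(260,217)],.08)[:,:2])
bl=cv2.inRange(hsv,(108,120,20),(125,255,255))
for u in (252,270,290,310,330): print(u,np.nonzero(bl[280:345,u])[0][[0,-1]]+280, hsv[288:312:2,u,2])
c=cv2.resize(im[100:370,230:350],None,fx=4,fy=4,interpolation=cv2.INTER_CUBIC)
cv2.imwrite('pics/c1.png',np.hstack([c[:560],c[520:1080]])[:,:,::-1])
E
python3 m.py
```

```text
line x=a*y+b [-0.12765377  0.46151515] -7.274677492771949 0.00029165991746234735
line x=a*y+b [-0.12547881  0.55258003] -7.152026403875629 0.00025185517263968536
centre [-0.12656705  0.50705343] yaw 7.213403371232791
width [0.0901765  0.09074697 0.09006104 0.09034667]
far end [[0.44444186 0.1251423  0.        ]
 [0.53793999 0.13636663 0.        ]]
rim [[ 0.46953099  0.07512171]
 [ 0.52526572  0.07884473]
 [ 0.53591178 -0.02899015]
 [ 0.47614955 -0.03147091]]
252 [300 315] [154 155 154 155 156 155  57 131 128 127 127 125]
270 [294 328] [224 225 206  56  55  57  57  55  56  58  56  54]
290 [294 327] [224 225 196  59  58  57  59  58  56  56  56  57]
310 [293 327] [221 222 190  54  56  55  53  56  57  57  58  55]
330 [300 314] [155 155 155 154 154 146  61 128 125 124 127 124]
```

View pics/c1.png

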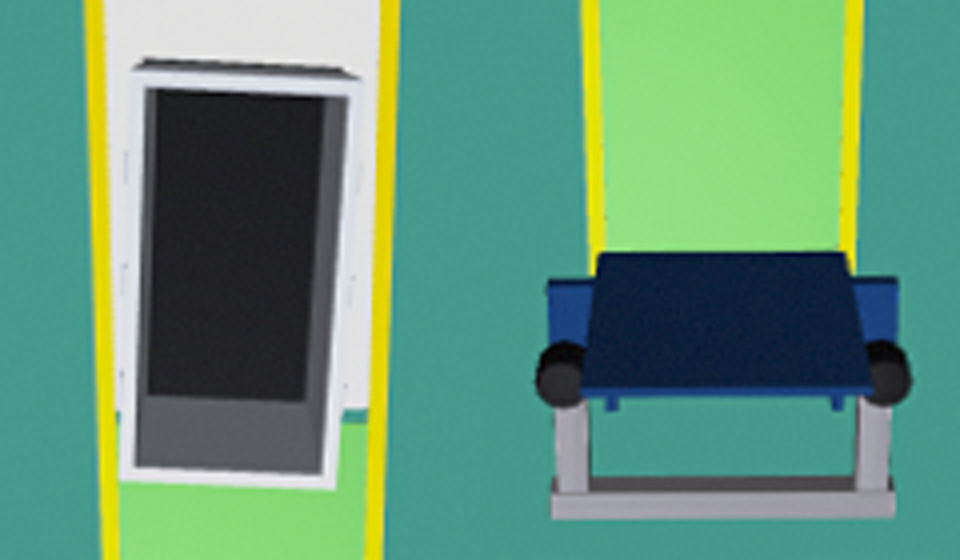

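```bash
python3 - <<'E'
from h import *
i=vision.camera_info('wrist')
th=np.radians(7.2); ey=np.array([-np.sin(th),np.cos(th)]); ex=np.array([np.cos(th),np.sin(th)])
F=np.array([.444442+.53794,.125142+.136367])/2; 
F[0]=.50705-.12657*F[1]; O=F-.310*ey; print('far',F,'rig origin',O)
def rig(P): return np.array([(p[:2]-O)@np.array([ex,ey]).T for p in P])*1000
rim=ray(i,[(263.3,117),(320.3,119.5),(313.7,222),(259.8,219.8)],.08)
print('rim',rim[:,:2].round(4),'rig mm\n',rig(rim).round(1)); c=rim.mean(0);print('c',c,rig([c]))
for a,b in((0,3),(1,2)):
    d=rim[a]-rim[b];print(np.degrees(np.arctan2(-d[0],d[1])),np.linalg.norm(d))
for a,b in((1,0),(2,3)):
    d=rim[a]-rim[b];print(np.degrees(np.arctan2(d[1],d[0])),np.linalg.norm(d))
print('fence bottom',rig(ray(i,[(259.5,292.8),(323.5,292.8)],0)),'top',rig(ray(i,[(255,326.5),(329,326.5)],.08)),)
E
```

```text
far [0.4905004 0.1307545] rig origin [ 0.52935371 -0.17680106]
rim [[ 0.4688  0.075 ]
 [ 0.5265  0.0795]
 [ 0.5358 -0.0302]
 [ 0.4763 -0.0347]] rig mm
 [[-28.5 257.4]
 [ 29.3 254.6]
 [ 24.7 144.7]
 [-34.9 147.6]]
c [0.50183399 0.02239988 0.08      ] [[ -2.33621736 201.07931852]]
3.871008434513903 0.11002711767703979
4.820512845060771 0.11006553570525371
4.413461686634749 0.057846399239345356
4.374504476712932 0.05967003082733754
fence bottom [[-44.13851216   9.12011899]
 [ 48.31848771   8.54330294]] top [[-44.28947002  10.23177495]
 [ 45.99831412   9.66760894]]
```

Call:
{"op": "play_rows", "data": {"deltas": [[3,3.5,-40,0,0,-1.1,85],[2.5,3.2,-40,0,0,-1.1,85],[0,0,-40,0,0,0,85],[0,0,-40,0,0,0,85],[0,0,-35,0,0,0,85],[0,0,-25,0,0,0,85],[0,0,-9,0,0,0,85],[0,0,0,0,0,0,85]], "grip_force": 25}}

```text
clock: 3.02
position: [0.5011, 0.026, 0.031]
tool_rot: [-1.953, 1.57, 2.843]
force: [-0.2, 0.4, -0.4]
grip_width: 0.0852
```

Call:
{"op": "play_rows", "data": {"deltas": [[0,0,0,0,0,0,70],[0,0,0,0,0,0,64],[0,0,0,0,0,0,60],[0,0,0,0,0,0,57],[0,0,0,0,0,0,57],[0,0,0,0,0,0,57]]}}

```text
clock: 3.78
position: [0.5015, 0.0257, 0.0315]
tool_rot: [2.206, 1.57, 0.717]
force: [-2.4, 0.2, 11.2]
grip_width: 0.0596
```

Call:
{"op": "play_rows", "data": {"deltas": [[1,-7,0,0,0,0.2,57],[2,-14,0,0,0,0.4,57],[2.3,-15,0,0,0,0.5,57],[2.3,-15,0,0,0,0.5,57],[2.3,-15,0,0,0,0.5,57],[2.3,-15,0,0,0,0.4,57],[2.3,-15,0,0,0,0.3,57],[1.8,-12,0,0,0,0,57]]}}

```text
clock: 4.78
position: [0.5181, -0.0815, 0.0315]
tool_rot: [2.6, 1.569, 1.162]
force: [-1.0, 12.8, 12.8]
grip_width: 0.0592
```

Call:
{"op": "play_rows", "data": {"deltas": [[1,-8,0,0,0,0,57],[0.5,-4,0,0,0,0,57],[0,0,0,0,0,0,57]]}}

```text
clock: 5.15
position: [0.5196, -0.0938, 0.0315]
tool_rot: [2.217, 1.569, 0.778]
force: [-0.9, 5.3, 9.9]
grip_width: 0.059
```

```bash
python3 - <<'E'
from h import *
from scipy.spatial.transform import Rotation as Ro
s=telemetry.observe(); M=Ro.from_euler('xyz',s['tool_rot']).as_matrix();print(s['position'],s['force'],s['moment'],'yaw',np.degrees(np.arctan2(M[1,1],M[0,1])))
im,i=grab('wrist'); c=cv2.resize(im[150:370,200:370],None,fx=3.5,fy=2.7*1.0,interpolation=cv2.INTER_CUBIC)
np.save('w2.npy',im); cv2.imwrite('pics/w2.png',c[:,:,::-1])
E
```

```text
[ 0.5196287  -0.09380862  0.03151488] [-0.87154267  5.3430455   9.85806784] [1.10722178 0.13133834 0.01805228] yaw 7.556813418035497
```

View pics/w2.png

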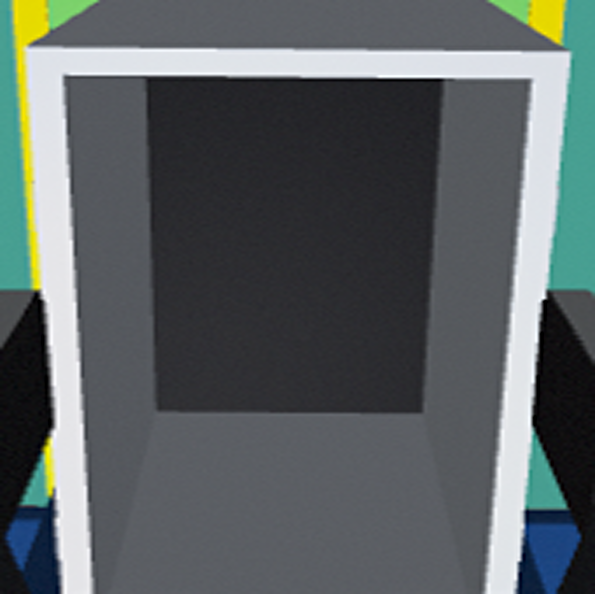

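Call:
{"op": "play_rows", "data": {"deltas": [[0.6,-4,0,0,0,-0.3,57],[0.6,-4,0,0,0,0,57],[0.4,-3,0,0,0,0,57],[0.1,-1,0,0,0,0,57]]}}

```text
clock: 5.7
position: [0.5213, -0.1049, 0.0316]
tool_rot: [2.64, 1.569, 1.196]
force: [-2.3, 12.7, 16.1]
grip_width: 0.0593
```

Call:
{"op": "play_rows", "data": {"deltas": [[0.1,-1,0,0,0,0,57],[0.1,-1,0,0,0,0,57]]}}

```text
clock: 5.95
position: [0.5215, -0.1067, 0.0316]
tool_rot: [2.638, 1.569, 1.195]
force: [-1.2, 10.6, 13.8]
grip_width: 0.0591
```

Call:
{"op": "play_rows", "data": {"deltas": [[0.1,-1,0,0,0,0,57],[0.1,-0.7,0,0,0,0,57]]}}

```text
clock: 6.2
position: [0.5218, -0.1084, 0.0316]
tool_rot: [2.627, 1.569, 1.184]
force: [-2.1, 11.0, 13.6]
grip_width: 0.0592
```

Call:
{"op": "play_rows", "data": {"deltas": [[0.1,-0.7,0,0,0,0,57]]}}

```text
clock: 6.32
position: [0.5218, -0.109, 0.0316]
tool_rot: [2.707, 1.569, 1.264]
force: [-2.3, 15.5, 13.6]
grip_width: 0.059
```

Call:
{"op": "play_rows", "data": {"deltas": [[0.1,-0.7,0,0,0,0,57]]}}

```text
clock: 6.45
position: [0.5218, -0.109, 0.0315]
tool_rot: [2.938, 1.568, 1.495]
force: [-3.0, 18.2, 17.2]
grip_width: 0.0589
```

Call:
{"op": "play_rows", "data": {"deltas": [[0.0,-0.4,0,0,0,0,57],[0,0,0,0,0,0,57]]}}

```text
clock: 6.7
position: [0.5217, -0.109, 0.0315]
tool_rot: [3.0, 1.567, 1.558]
force: [-2.7, 17.5, 17.1]
grip_width: 0.0588
```

```bash
python3 - <<'E'
from h import *
from scipy.spatial.transform import Rotation as Ro
s=telemetry.observe(); M=Ro.from_euler('xyz',s['tool_rot']).as_matrix();print(s['position'],s['force'],s['moment'],'yaw',np.degrees(np.arctan2(M[1,1],M[0,1])))
E
```

```text
[ 0.5217239  -0.10899894  0.03152498] [-2.65373928 17.47681417 17.066675  ] [3.83862402 0.62445197 0.00944376] yaw 7.35804638699086
```

Call:
{"op": "play_rows", "data": {"deltas": [[0,0.5,0,0,0,0,57],[0,0,0,0,0,0,60],[0,0,0,0,0,0,64],[0,0,0,0,0,0,75],[0,0,0,0,0,0,85],[0,0,0,0,0,0,85],[0,0,10,0,0,0,85],[0,0,25,0,0,0,85]]}}

```text
clock: 7.7
position: [0.5208, -0.1115, 0.0661]
tool_rot: [-1.699, 1.569, 3.14]
force: [0.3, 1.3, 0.7]
grip_width: 0.085
```

Call:
{"op": "play_rows", "data": {"deltas": [[0,0,40,0,0,0,85],[0,0,50,0,0,0,85],[0,0,50,0,0,0,85],[0,0,50,0,0,0,85],[0,0,10,0,0,0,85]]}}

```text
clock: 8.32
position: [0.5224, -0.1118, 0.2695]
tool_rot: [1.454, 1.566, 0.009]
force: [0.2, -0.0, -0.2]
grip_width: 0.0851
```

```bash
python3 - <<'E'
from h import *
s=telemetry.observe(); print(s['position'],s['tool_rot'])
im,i=grab('wrist','w3full.png'); np.save('w3i.npy',np.r_[np.array(i['rvec'],float).ravel(),np.array(i['tvec'],float).ravel()])
c=cv2.resize(im[120:420,200:400],None,fx=2.9,fy=2,interpolation=cv2.INTER_CUBIC)
c=cv2.resize(im[150:350,215:375],None,fx=3,fy=3,interpolation=cv2.INTER_CUBIC)
cv2.imwrite('pics/w3.png',c[:,:,::-1])
E
```

```text
[ 0.52235583 -0.11183538  0.26950219] [1.45386905 1.56572174 0.00899853]
```

View pics/w3.png

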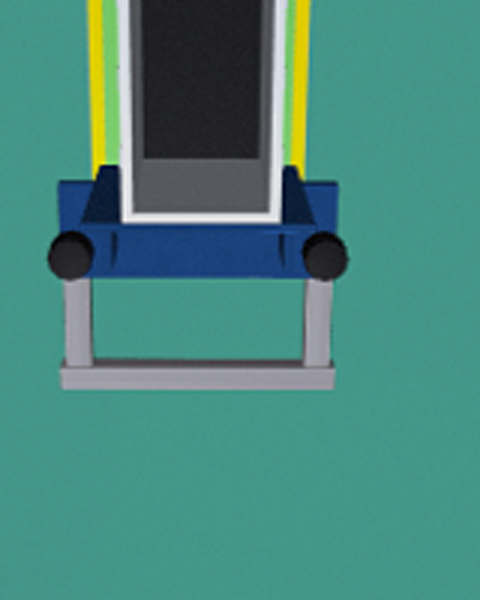

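```bash
python3 - <<'E'
from h import *
im=cv2.imread('pics/w3full.png')[:,:,::-1]; i=vision.camera_info('wrist')
th=np.radians(7.2); ey=np.array([-np.sin(th),np.cos(th)]); ex=np.array([np.cos(th),np.sin(th)]);O=np.array([ 0.52935371,-0.17680106])
rig=lambda P:((P[:,:2]-O)@np.array([ex,ey]).T*1000).round(1)
g=im.astype(int)
for u in (258,265,275,285,295,303):
    col=g[205:240,u]; sat=col.min(1); r=np.nonzero(sat>150)[0]+205; print(u,r, rig(ray(i,[(u,r[0]-.5),(u,r[-1]+.5)],.08)).tolist(), ray(i,[(u,r[-1]+.5)],.08)[0].round(4))
for r in (170,190,210):
    w=np.nonzero(g[r,240:330].min(1)>150)[0]+240; print(r,w[[0,-1]],rig(ray(i,[(w[0]-.5,r),(w[-1]+.5,r)],.08)).tolist())
for u in (250,312): print(g[218:236,u].tolist())
E
```

```text
258 [205 206 207 208 209 210 211 212 213 214 215 216 217 218 219 220 221 222
 223] [[-26.1, 30.8], [-26.5, 8.3]] [ 0.502  -0.1719  0.08  ]
265 [221 222 223] [[-18.5, 11.9], [-18.6, 8.3]] [ 0.5099 -0.1709  0.08  ]
275 [221 222 223] [[-7.2, 11.9], [-7.2, 8.3]] [ 0.5212 -0.1695  0.08  ]
285 [221 222 223] [[4.2, 11.9], [4.2, 8.2]] [ 0.5325 -0.1681  0.08  ]
295 [221 222 223] [[15.5, 11.8], [15.6, 8.2]] [ 0.5438 -0.1667  0.08  ]
303 [221 222 223] [[24.6, 11.8], [24.7, 8.2]] [ 0.5528 -0.1655  0.08  ]
170 [254 309] [[-30.2, 69.7], [30.6, 69.8]]
190 [255 309] [[-29.6, 47.4], [31.1, 47.4]]
210 [256 308] [[-29.0, 24.3], [30.6, 24.3]]
[[12, 30, 54], [13, 29, 54], [13, 27, 53], [13, 29, 54], [11, 28, 53], [13, 27, 54], [15, 44, 82], [25, 63, 118], [21, 59, 113], [25, 62, 113], [25, 62, 118], [25, 63, 118], [27, 62, 118], [25, 62, 118], [25, 63, 118], [27, 65, 120], [25, 64, 118], [26, 64, 120]]
[[13, 30, 57], [11, 30, 55], [13, 29, 58], [11, 28, 55], [11, 31, 55], [8, 28, 54], [15, 40, 74], [26, 65, 123], [24, 64, 119], [33, 81, 144], [26, 60, 117], [22, 60, 116], [25, 62, 117], [27, 63, 117], [25, 63, 119], [25, 63, 118], [28, 65, 120], [28, 65, 121]]
```

Call:
{"op": "play_rows", "data": {"deltas": [[0,20,10,0,0,3,85],[-7,40,10,0,0,6,85],[-9,45,10,0,0,7,85],[-9,45,0,0,0,7,85],[-9,45,0,0,0,7,85],[-9,45,0,0,0,7,85],[-9,45,0,0,0,7,85],[-9,45,0,0,0,7,85]]}}

```text
clock: 9.38
position: [0.4589, 0.2207, 0.2953]
tool_rot: [-2.106, 1.569, -2.654]
force: [1.2, 0.5, 0.6]
grip_width: 0.0851
```

Call:
{"op": "play_rows", "data": {"deltas": [[-9,45,0,0,0,7,85],[-9,40,0,0,0,7,85],[-6,22,0,0,0,3,85],[0,0,0,0,0,0,85],[0,0,0,0,0,0,85]]}}

```text
clock: 10.0
position: [0.4366, 0.3245, 0.2957]
tool_rot: [-1.449, 1.57, -1.709]
force: [0.3, -0.7, -0.1]
grip_width: 0.0853
```

```bash
python3 - <<'E'
from h import *
from scipy.spatial.transform import Rotation as Ro
s=telemetry.observe(); M=Ro.from_euler('xyz',s['tool_rot']).as_matrix();print(s['position'],'yaw',np.degrees(np.arctan2(M[1,1],M[0,1])),s['qpos'])
grab('wrist','w4.png')
E
```

```text
[0.43661548 0.32446989 0.29569292] yaw 75.11599684977085 [-0.78154851  0.2964148   0.04288687  1.68398358 -0.0130503   1.16214349
  0.5756859 ]
```

View pics/w4.png

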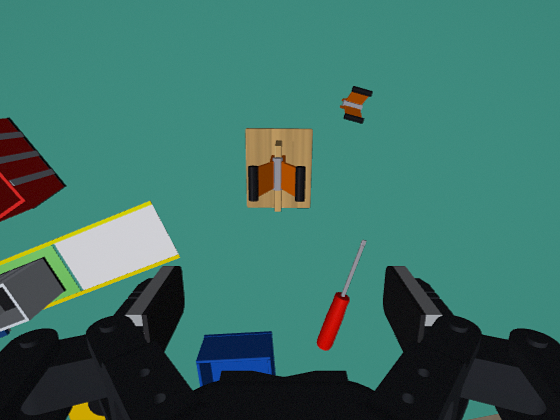

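```bash
cat > m4.py <<'E'
from h import *
im=cv2.imread('pics/w4.png')[:,:,::-1].copy(); i=vision.camera_info('wrist'); hsv=cv2.cvtColor(im,cv2.COLOR_RGB2HSV)
m=np.zeros(im.shape[:2],np.uint8); m[155:210,240:315]=(hsv[155:210,240:315,2]<60)*255
B=[]
for c in cv2.findContours(m,cv2.RETR_EXTERNAL,cv2.CHAIN_APPROX_NONE)[0]:
    if cv2.contourArea(c)<80: continue
    b=cv2.boxPoints(cv2.minAreaRect(c)); p=ray(i,b,.148); B.append(b.mean(0)); print(b.round(1).tolist(),p[:,:2].round(4).tolist(),ray(i,[b.mean(0)],.148)[0])
C=ray(i,B,.148); d=C[0]-C[1]; print('mid',C.mean(0),'sep',np.linalg.norm(d),'dir',np.degrees(np.arctan2(d[1],d[0])))
# board edge / base
w=cv2.inRange(hsv,(10,60,80),(25,200,255)); k=np.zeros_like(w);k[115:220,235:325]=w[115:220,235:325]
c=max(cv2.findContours(cv2.morphologyEx(k,cv2.MORPH_CLOSE,np.ones((15,15))),cv2.RETR_EXTERNAL,cv2.CHAIN_APPROX_NONE)[0],key=cv2.contourArea)
b=cv2.boxPoints(cv2.minAreaRect(c)); p=ray(i,b,.01); print('base',b.round(1).tolist(),p[:,:2].round(4).tolist(), p.mean(0))
for j in range(4): d=p[(j+1)%4]-p[j]; print(np.linalg.norm(d),np.degrees(np.arctan2(d[1],d[0])))
print('tcp px',proj(i,telemetry.observe()['position']))
cv2.imwrite('pics/c4.png',cv2.resize(im[120:220,235:325],None,fx=6,fy=6,interpolation=cv2.INTER_CUBIC)[:,:,::-1])
E
python3 m4.py
```

```text
[[295.0, 166.0], [304.0, 166.0], [304.0, 201.0], [295.0, 201.0]] [[0.4241, 0.3387], [0.4263, 0.347], [0.4602, 0.3387], [0.4579, 0.33]] [0.44186421 0.33866305 0.148     ]
[[248.0, 166.0], [257.0, 166.0], [257.0, 200.0], [248.0, 200.0]] [[0.4125, 0.295], [0.4147, 0.3033], [0.4473, 0.2939], [0.445, 0.2853]] [0.42962258 0.2944625  0.148     ]
mid [0.4357434  0.31656278 0.148     ] sep 0.045864425886864416 dir 74.51958042964398
base [[246.0, 211.0], [246.0, 128.0], [312.0, 128.0], [312.0, 211.0]] [[0.4931, 0.2539], [0.3827, 0.2869], [0.4051, 0.3715], [0.5172, 0.3446]] [0.44954964 0.31423702 0.01      ]
0.11524962332868899 163.3517356884275
0.0874305131280083 75.14735898678893
0.11523787458593354 -13.465552355965203
0.09383134422862174 -104.85940408374489
tcp px [[284.64684844 239.56798505]]
```

View pics/c4.png

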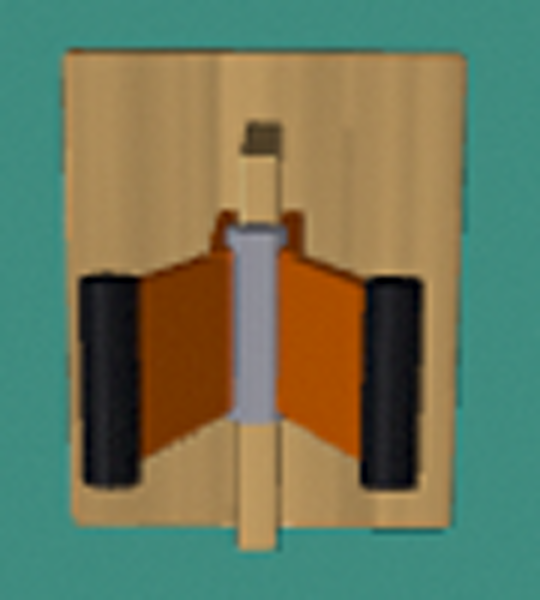

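Call:
{"op": "play_rows", "data": {"deltas": [[-0.9,-7.9,-30,0,0,0,85],[0,0,-45,0,0,-0.4,85],[0,0,-45,0,0,0,85],[0,0,-35,0,0,0,85],[0,0,-18,0,0,0,85],[0,0,0,0,0,0,85],[0,0,0,0,0,0,62]], "grip_force": 30}}

```text
clock: 10.92
position: [0.4361, 0.3175, 0.1238]
tool_rot: [0.806, 1.57, 0.54]
force: [0.7, 0.1, 0.5]
grip_width: 0.0691
```

```bash
python3 - <<'E'
from h import *
from scipy.spatial.transform import Rotation as Ro
s=telemetry.observe(); M=Ro.from_euler('xyz',s['tool_rot']).as_matrix();print(s['position'],'yaw',np.degrees(np.arctan2(M[1,1],M[0,1])),s['force'],s['grip_width'])
im,i=grab('wrist'); cv2.imwrite('pics/w5.png',im[:,:,::-1])
E
```

```text
[0.43609069 0.31746432 0.12383811] yaw 74.76999131153721 [0.65399281 0.09841482 0.52654245] 0.06906315555729965
```

View pics/w5.png

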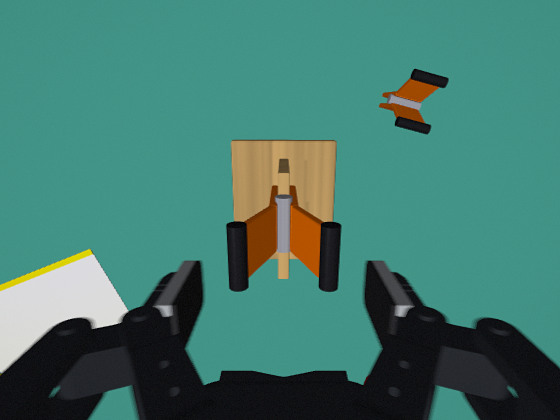

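```bash
python3 - <<'E'
from h import *
i=vision.camera_info('wrist')
p=ray(i,[(237,224),(237,290),(330,224),(330,290)],.150);print(p.round(4),p.mean(0)); print('bar len',np.linalg.norm(p[0]-p[1]),'sep',np.linalg.norm(p[0]-p[2]))
print(proj(i,[[.4361,.3175,.145],[.4361,.3175,.124]]))
E
```

```text
[[0.4122 0.3006 0.15  ]
 [0.4458 0.2901 0.15  ]
 [0.4238 0.3431 0.15  ]
 [0.4581 0.3352 0.15  ]] [0.43497192 0.31724093 0.15      ]
bar len 0.035220616889430394 sep 0.04403218154588541
[[284.56959662 255.58024733]
 [284.35182648 239.73985158]]
```

Clip centred within ~1 mm of the TCP axis (bar length 35 mm, as it must be). Squeeze.

Call:
{"op": "play_rows", "data": {"deltas": [[0,0,0,0,0,0,57],[0,0,0,0,0,0,52],[0,0,0,0,0,0,47],[0,0,0,0,0,0,42],[0,0,0,0,0,0,38],[0,0,0,0,0,0,38],[0,0,0,0,0,0,38],[0,0,0,0,0,0,38]]}}

```text
clock: 11.98
position: [0.4355, 0.3177, 0.1229]
tool_rot: [0.287, 1.571, 0.022]
force: [0.1, -0.6, -0.7]
grip_width: 0.0381
```

```bash
python3 - <<'E'
from h import *
im,i=grab('wrist'); im2,_=grab('side'); cv2.imwrite('pics/w6.png',np.hstack([cv2.resize(im[120:340,180:390],None,fx=1.9,fy=1.9),cv2.resize(im2[250:390,200:340],(418,418),interpolation=cv2.INTER_CUBIC)])[:,:,::-1])
E
```

```text
(no output)
```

View pics/w6.png

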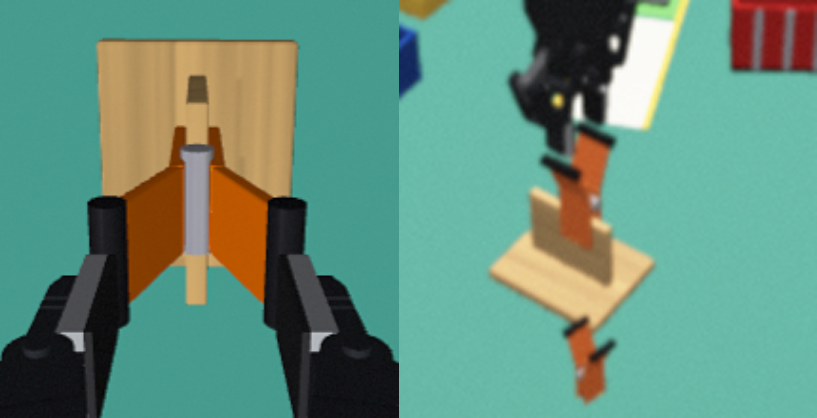

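```bash
python3 - <<'E'
from h import *
i=vision.camera_info('side')
d=np.array([.262,.965,0]); c=np.array([.4355,.3177,0])
for o in (-.024,.024):
  for z in (.11,.123,.136,.145,.155,.17): 
    p=proj(i,c+o*d+[0,0,z])[0]; print(o,z,p.round(1),'crop',((p-[200,250])*2.986+[399,0]).round(0))
im=vision.grab_frame('side'); cv2.imwrite('pics/s7.png',cv2.resize(im[255:345,215:305],None,fx=6.6,fy=6.6,interpolation=cv2.INTER_CUBIC)[:,:,::-1])
E
```

```text
-0.024 0.11 [265.2 304.9] crop [594. 164.]
-0.024 0.123 [265.1 300.9] crop [593. 152.]
-0.024 0.136 [265.  296.9] crop [593. 140.]
-0.024 0.145 [264.9 294.1] crop [593. 132.]
-0.024 0.155 [264.8 291. ] crop [593. 122.]
-0.024 0.17 [264.7 286.2] crop [592. 108.]
0.024 0.11 [253.4 316.6] crop [558. 199.]
0.024 0.123 [253.2 312.6] crop [558. 187.]
0.024 0.136 [253.  308.5] crop [557. 175.]
0.024 0.145 [252.9 305.7] crop [557. 166.]
0.024 0.155 [252.8 302.5] crop [557. 157.]
0.024 0.17 [252.6 297.7] crop [556. 142.]
```

View pics/s7.png

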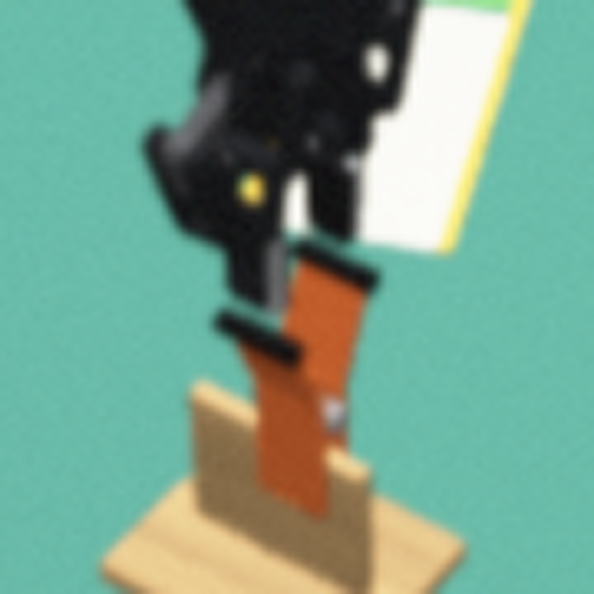

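The squeeze missed: both views put the fingertips at z≈0.16, just above the handle bars (0.145), so the real tips sit about 36 mm higher than the reported TCP. I'll rise, open, go about 31 mm lower and squeeze again.

Call:
{"op": "play_rows", "data": {"deltas": [[0,0,25,0,0,0,40],[0,0,0,0,0,0,85],[0,0,0,0,0,0,85],[0,0,0,0,0,0,85],[0,0,0,0,0,0,85],[0,0,-25,0,0,0,85],[0,0,-20,0,0,0,85],[0,0,-11,0,0,0,85]]}}

```text
clock: 13.12
position: [0.4351, 0.3174, 0.0909]
tool_rot: [-2.155, 1.57, -2.42]
force: [1.1, 1.1, -0.2]
grip_width: 0.0847
```

Call:
{"op": "play_rows", "data": {"deltas": [[0,0,0,0,0,0,62],[0,0,0,0,0,0,57],[0,0,0,0,0,0,54],[0,0,0,0,0,0,50],[0,0,0,0,0,0,46],[0,0,0,0,0,0,42],[0,0,0,0,0,0,38],[0,0,0,0,0,0,38]]}}

```text
clock: 14.12
position: [0.4354, 0.3177, 0.0919]
tool_rot: [-2.049, 1.571, -2.314]
force: [0.6, 0.6, -1.2]
grip_width: 0.0386
```

Call:
{"op": "play_rows", "data": {"deltas": [[0,0,0,0,0,0,38],[0,0,0,0,0,0,38],[0,0,0,0,0,0,38]]}}

```text
clock: 14.5
position: [0.4355, 0.3176, 0.0919]
tool_rot: [-1.895, 1.571, -2.16]
force: [0.1, -0.5, -1.6]
grip_width: 0.0388
```

```bash
python3 - <<'E'
from h import *
from scipy.spatial.transform import Rotation as Ro
s=telemetry.observe();print(s['position'],s['force'],s['moment'])
im,i=grab('wrist','w8.png'); side,si=grab('side','s8.png')
def rows(im,r0,r1):
    hsv=cv2.cvtColor(im,cv2.COLOR_RGB2HSV); m=cv2.inRange(hsv,(4,150,50),(15,255,255))
    for r in range(r0,r1,10):
        x=np.nonzero(m[r,200:370])[0]+200
        d=np.nonzero(im[r,200:370].max(1)<50)[0]+200
        print(r,x[[0,-1]] if len(x) else None, 'dark', [(g[0],g[-1]) for g in np.split(d,np.nonzero(np.diff(d)>1)[0]+1) if len(g)>2])
print('w5');rows(cv2.imread('pics/w5.png')[:,:,::-1],190,300); print('w8');rows(im,150,330)
# crude ascii of side crop
c=side[285:335,235:290]; h=cv2.cvtColor(c,cv2.COLOR_RGB2HSV)
o=cv2.inRange(h,(3,150,80),(14,255,255)); b=(c.max(2)<60); w=cv2.inRange(h,(10,50,80),(25,149,255))
for r in range(0,50): print(285+r,''.join('O' if o[r,k] else '#' if b[r,k] else 'w' if w[r,k] else '.' for k in range(55)))
E
```

```text
[0.43545942 0.31763387 0.09189911] [ 0.06502762 -0.531455   -1.59587884] [-0.0398446   0.01991048 -0.09440552]
w5
190 [271 295] dark []
200 [270 297] dark []
210 [262 304] dark []
220 [246 320] dark []
230 [247 320] dark [(np.int64(227), np.int64(246)), (np.int64(321), np.int64(340))]
240 [247 320] dark [(np.int64(227), np.int64(246)), (np.int64(321), np.int64(339))]
250 [247 319] dark [(np.int64(228), np.int64(246)), (np.int64(320), np.int64(338))]
260 [247 319] dark [(np.int64(228), np.int64(246)), (np.int64(320), np.int64(338))]
270 [248 319] dark [(np.int64(229), np.int64(247)), (np.int64(320), np.int64(337)), (np.int64(367), np.int64(369))]
280 None dark [(np.int64(229), np.int64(247)), (np.int64(319), np.int64(337)), (np.int64(366), np.int64(369))]
290 None dark [(np.int64(200), np.int64(202)), (np.int64(233), np.int64(242)), (np.int64(323), np.int64(334)), (np.int64(365), np.int64(369))]
w8
150 None dark []
160 None dark []
170 None dark []
180 None dark []
190 None dark []
200 [260 305] dark []
210 [261 305] dark []
220 [261 305] dark []
230 [261 305] dark []
240 [253 314] da
[... 3415 characters left out ...]
wwwOOOOOOOOOOOwwwww.....................
324 ..........wwwwwwwwOOOOOOOOOOOwwwww.....................
325 ..........wwwwwwwwOOOOOOOOOOOwwwwww....................
326 ..........wwwwwwwwOOOOOOOOOOOwwwwww....................
327 .........wwwwwwwwwOOOOOOOOOOOwwwwwww...................
328 ........wwwwwwwwwwOOOOOOOOOOOwwwwwww...................
329 ......wwwwwwwwwwwwOOOOOOOOOOOwwwwwww...................
330 .....wwwwwwwwwwwwwOOOOOOOOOOOwwwwwwww..................
331 ....wwwwwwwwwwwwwwOOOOOOOOOOOwwwwwwwwww................
332 ...wwwwwwwwwwwwwwwOOOOOOOOOOOwwwwwwwwwwww..............
333 ..wwwwwwwwwwwwwwwwwwOOOOOOOOOwwwwwwwwwwwwww............
334 .wwwwwwwwwwwwwwwwwwwwwOOOOOOOwwwwwwwwwwwwwwww..........
```

Call:
{"op": "play_rows", "data": {"deltas": [[0,0,3,0,0,0,38],[0,0,6,0,0,0,38],[0,0,8,0,0,0,38],[0,0,10,0,0,0,38],[0,0,20,0,0,0,38],[0,0,28,0,0,0,38],[0,0,25,0,0,0,38],[0,0,0,0,0,0,38]]}}

```text
clock: 15.6
position: [0.4362, 0.3183, 0.194]
tool_rot: [0.995, 1.567, 0.73]
force: [-0.7, -0.9, -0.6]
grip_width: 0.0388
```

```bash
cat > m9.py <<'E'
from h import *
from scipy.spatial.transform import Rotation as Ro
s=telemetry.observe(); M=Ro.from_euler('xyz',s['tool_rot']).as_matrix();print(s['position'],'yaw',np.degrees(np.arctan2(M[1,1],M[0,1])),s['force'],s['grip_width'],s['qpos'][-1])
im,i=grab('wrist','w9.png')
hsv=cv2.cvtColor(im,cv2.COLOR_RGB2HSV); m=cv2.inRange(hsv,(4,150,50),(15,255,255))
for r in range(190,310,10):
    x=np.nonzero(m[r,200:370])[0]+200; print(r,x[[0,-1]] if len(x) else None)
E
python3 m9.py
```

```text
[0.43618922 0.31825418 0.19401025] yaw 74.8298714570227 [-0.69265445 -0.89231805 -0.59546762] 0.038846238887170634 0.5826352154415951
190 None
200 [260 305]
210 [260 305]
220 [261 305]
230 [261 305]
240 [253 313]
250 [259 308]
260 [259 308]
270 [259 307]
280 [259 307]
290 [260 307]
300 [260 307]
```

Call:
{"op": "play_rows", "data": {"deltas": [[2,-12,0,0,0,0.5,38],[5,-24,0,0,0,1.2,38],[7,-36,0,0,0,1.7,38],[7,-36,0,0,0,1.7,38],[7,-36,0,0,0,1.7,38],[7,-36,0,0,0,1.7,38],[7,-36,0,0,0,1.7,38],[7,-36,0,0,0,1.7,38]]}}

```text
clock: 16.65
position: [0.4839, 0.0635, 0.1912]
tool_rot: [-2.669, 1.569, -2.725]
force: [0.5, 0.1, -1.2]
grip_width: 0.0387
```

Call:
{"op": "play_rows", "data": {"deltas": [[7,-36,0,0,0,1.7,38],[7,-36,0,0,0,1.7,38],[7,-36,0,0,0,1.7,38],[7,-36,0,0,0,1.7,38],[7,-36,0,0,0,1.7,38],[5,-30,0,0,0,1.2,38],[3,-24,0,0,0,0.8,38],[0,0,0,0,0,0,38]]}}

```text
clock: 17.65
position: [0.5263, -0.1708, 0.191]
tool_rot: [-2.946, 1.569, -2.823]
force: [-1.0, -0.1, -0.8]
grip_width: 0.0384
```

```bash
python3 m9.py
```

```text
[ 0.52625389 -0.17081146  0.19102836] yaw 97.06850569928605 [-1.02056138 -0.10096116 -0.8168163 ] 0.038413743345229484 1.9574624775280265
190 None
200 [261 305]
210 [261 305]
220 [261 304]
230 [261 305]
240 [253 313]
250 [259 308]
260 [259 308]
270 [259 308]
280 [260 307]
290 [260 307]
300 [260 307]
```

```bash
python3 - <<'E'
from h import *
im=cv2.imread('pics/w9.png')[:,:,::-1]; i=vision.camera_info('wrist')
th=np.radians(7.2); ey=np.array([-np.sin(th),np.cos(th)]); ex=np.array([np.cos(th),np.sin(th)]);O=np.array([ 0.52935371,-0.17680106])
rig=lambda P:((P[:,:2]-O)@np.array([ex,ey]).T*1000).round(1)
g=im.astype(int)
for r in range(130,300,6):
    w=np.nonzero(g[r,230:330].min(1)>140)[0]+230
    b=np.nonzero((g[r,200:330,2]-g[r,200:330,0]>60)&(g[r,200:330,1]<100))[0]+200
    print(r,'white',w[[0,-1]] if len(w) else '','blue',b[[0,-1]] if len(b) else '', rig(ray(i,[(w[0]-.5,r)],.08)).tolist() if len(w) else '')
s=telemetry.observe()['position']; print(proj(i,[s,s+[0,0,-.04],s+[0,0,.05]]), rig(s[None]))
E
```

```text
130 white  blue [238 281] 
136 white  blue [238 284] 
142 white  blue [238 284] 
148 white  blue [238 285] 
154 white  blue [239 285] 
160 white  blue [239 285] 
166 white [286 291] blue [239 285] [[-24.7, 8.9]]
172 white [286 290] blue [239 285] [[-19.6, 9.0]]
178 white [286 290] blue [239 285] [[-14.3, 9.0]]
184 white [286 290] blue [240 284] [[-9.0, 9.0]]
190 white [286 290] blue [240 284] [[-3.7, 9.0]]
196 white [286 290] blue [240 284] [[1.7, 9.0]]
202 white [286 290] blue [240 284] [[7.2, 9.0]]
208 white  blue [241 259] 
214 white [275 289] blue [241 253] [[18.3, -0.8]]
220 white [279 288] blue [241 259] [[23.9, 2.8]]
226 white [230 329] blue [241 244] [[29.6, -41.3]]
232 white [279 287] blue [242 243] [[35.4, 2.7]]
238 white [279 287] blue  [[41.2, 2.7]]
244 white [279 287] blue  [[47.1, 2.7]]
250 white [279 287] blue  [[53.0, 2.6]]
256 white [279 287] blue  [[59.0, 2.6]]
262 white [279 287] blue  [[65.1, 2.6]]
268 white [279 287] blue  [[71.2, 2.6]]
274 white  blue  
280 white  blue  
286 white  blue  
292 white  blue  
298 white  blue  
[[284.91194471 240.18685916]
 [284.57607461 217.70233746]
 [285.58184286 285.03258817]] [[-1.9  7.8]]
```

Call:
{"op": "play_rows", "data": {"deltas": [[1.6,2.3,-10,0,0,0.1,38],[0,0,-20,0,0,0,38],[0,0,-14,0,0,0,38],[0,0,-10,0,0,0,38],[0,0,-7,0,0,0,38],[0,0,0,0,0,0,38]]}}

```text
clock: 18.45
position: [0.5289, -0.166, 0.1306]
tool_rot: [2.826, 1.57, 2.954]
force: [-0.9, -0.3, -0.4]
grip_width: 0.0387
```

```bash
python3 m9.py; python3 - <<'E'
from h import *
im=cv2.imread('pics/w9.png')[:,:,::-1]; i=vision.camera_info('wrist'); g=im.astype(int)
th=np.radians(7.2); ey=np.array([-np.sin(th),np.cos(th)]); ex=np.array([np.cos(th),np.sin(th)]);O=np.array([ 0.52935371,-0.17680106])
for r in range(130,275,8):
    w=np.nonzero(g[r,230:330].min(1)>140)[0]+230
    print(r,'white',w[[0,-1]] if len(w) else '', (((ray(i,[(w[0]-.5,r)],.08)[:,:2]-O)@np.array([ex,ey]).T)*1000).round(1) if len(w) else '')
s=telemetry.observe()['position']; print(proj(i,[s,s+[0,0,-.04],s+[0,0,.01]]), (s[:2]-O)@np.array([ex,ey]).T*1000)
E
```

```text
[ 0.52893995 -0.16595781  0.1306084 ] yaw 97.33890713111937 [-0.91837205 -0.2527084  -0.42117249] 0.03871190799894631 1.9619278689754214
190 None
200 [261 305]
210 [261 305]
220 [261 304]
230 [261 305]
240 [253 314]
250 [259 308]
260 [259 308]
270 [259 308]
280 [260 307]
290 [260 307]
300 [260 307]
130 white  
138 white  
146 white  
154 white  
162 white  
170 white [281 322] [[-29.3   7.8]]
178 white [280 285] [[-23.7   7.1]]
186 white [280 285] [[-18.1   7.1]]
194 white [280 285] [[-12.4   7.1]]
202 white [280 285] [[-6.7  7.1]]
210 white [274 275] [[-0.8  2.9]]
218 white [278 288] [[5.1 5.7]]
226 white [279 287] [[11.1  6.4]]
234 white [279 287] [[17.2  6.4]]
242 white [279 287] [[23.4  6.4]]
250 white [279 287] [[29.7  6.4]]
258 white [279 287] [[36.1  6.4]]
266 white [279 287] [[42.5  6.4]]
274 white  
[[284.90082217 240.24587148]
 [284.58807371 217.66398426]
 [284.99945229 247.36742281]] [ 1.16650759 10.6744497 ]
```

Call:
{"op": "play_rows", "data": {"deltas": [[0.3,-2.2,0,0,0,-0.1,38],[0,0,0,0,0,0,38],[0,0,0,0,0,0,38]]}}

```text
clock: 18.88
position: [0.5295, -0.1683, 0.1311]
tool_rot: [-0.353, 1.57, -0.227]
force: [-0.9, 0.3, -1.1]
grip_width: 0.0391
```

```bash
cat > m10.py <<'E'
from h import *
for k in range(2):
    im,i=grab('wrist'); g=im.astype(int); s=telemetry.observe(); print(s['position'],s['force'])
    hsv=cv2.cvtColor(im,cv2.COLOR_RGB2HSV); m=cv2.inRange(hsv,(4,150,50),(15,255,255))
    for r in (178,190,202):
        w=np.nonzero(g[r,240:320].min(1)>140)[0]+240; print(r,w[[0,-1]] if len(w) else '')
    for r in (208,215,222):
        x=np.nonzero(m[r,240:330])[0]+240; print(r,'jaws',[(int(a[0]),int(a[-1])) for a in np.split(x,np.nonzero(np.diff(x)>1)[0]+1)])
E
python3 m10.py
```

```text
[ 0.52940022 -0.16824684  0.13100158] [-0.02599317  0.13092155 -0.63064509]
178 [284 288]
190 [284 288]
202 [283 288]
208 jaws [(261, 272), (294, 305)]
215 jaws [(261, 274), (292, 304)]
222 jaws [(261, 277), (289, 304)]
[ 0.5293904  -0.16827973  0.13099472] [-0.10286241 -0.19497084 -0.67323027]
178 [284 288]
190 [283 288]
202 [283 288]
208 jaws [(261, 272), (294, 305)]
215 jaws [(261, 274), (293, 304)]
222 jaws [(261, 277), (289, 304)]
```

Call:
{"op": "play_rows", "data": {"deltas": [[0,0,-7,0,0,0,38],[0,0,-8,0,0,0,38],[0,0,-8,0,0,0,38]]}}

```text
clock: 19.35
position: [0.5292, -0.1682, 0.1071]
tool_rot: [2.948, 1.57, 3.074]
force: [0.0, 0.6, -1.2]
grip_width: 0.0384
```

```bash
python3 m10.py
```

```text
[ 0.52870585 -0.16804958  0.10617447] [-0.29022444 -0.07388026 -3.06114353]
178 [283 319]
190 [283 289]
202 [283 289]
208 jaws [(261, 272), (294, 305)]
215 jaws [(261, 274), (293, 305)]
222 jaws [(261, 277), (289, 305)]
[ 0.52877027 -0.16808012  0.10675063] [-0.22641391  0.49509596 -0.96639244]
178 [317 319]
190 [283 289]
202 [283 288]
208 jaws [(261, 272), (294, 305)]
215 jaws [(261, 274), (293, 305)]
222 jaws [(261, 277), (289, 305)]
```

Jaws straddle with no contact. Go the last 11 mm down, then release slowly.

Call:
{"op": "play_rows", "data": {"deltas": [[0,0,-6,0,0,0,38],[0,0,-5,0,0,0,38],[0,0,0,0,0,0,38]]}}

```text
clock: 19.82
position: [0.5292, -0.1682, 0.0965]
tool_rot: [2.874, 1.57, 3.0]
force: [-0.0, 0.5, -1.0]
grip_width: 0.0388
```

```bash
python3 m10.py
```

```text
[ 0.5292995  -0.16822224  0.09678599] [ 0.05353986 -0.03356623 -0.31670693]
178 
190 [283 289]
202 [283 289]
208 jaws [(261, 272), (294, 305)]
215 jaws [(261, 274), (293, 305)]
222 jaws [(261, 277), (289, 305)]
[ 0.52940746 -0.16826949  0.09694917] [ 0.00393416 -0.8792071  -0.28271459]
178 
190 [283 289]
202 [283 289]
208 jaws [(261, 272), (294, 305)]
215 jaws [(261, 274), (292, 305)]
222 jaws [(261, 277), (289, 305)]
```

Call:
{"op": "play_rows", "data": {"deltas": [[0,0,0,0,0,0,42],[0,0,0,0,0,0,46],[0,0,0,0,0,0,50],[0,0,0,0,0,0,54],[0,0,0,0,0,0,58],[0,0,0,0,0,0,66],[0,0,0,0,0,0,85],[0,0,0,0,0,0,85]]}}

```text
clock: 20.92
position: [0.5294, -0.1682, 0.0969]
tool_rot: [-0.566, 1.571, -0.44]
force: [0.4, -0.4, -0.4]
grip_width: 0.0848
```

Call:
{"op": "play_rows", "data": {"deltas": [[0,0,0,0,0,0,85],[0,0,10,0,0,0,85],[0,0,25,0,0,0,85],[0,0,40,0,0,0,85],[0,0,50,0,0,0,85],[0,0,50,0,0,0,85],[0,0,20,0,0,0,85],[0,0,0,0,0,0,85]]}}

```text
clock: 21.92
position: [0.5299, -0.1685, 0.2939]
tool_rot: [-0.304, 1.568, -0.178]
force: [-0.6, 0.9, -0.3]
grip_width: 0.0851
```

```bash
python3 - <<'E'
from h import *
print(telemetry.observe()['position'])
im,i=grab('wrist','w11.png'); grab('top','t11.png'); g=im.astype(int)
th=np.radians(7.2); ey=np.array([-np.sin(th),np.cos(th)]); ex=np.array([np.cos(th),np.sin(th)]);O=np.array([ 0.52935371,-0.17680106])
rig=lambda P:((P[:,:2]-O)@np.array([ex,ey]).T*1000).round(1)
hsv=cv2.cvtColor(im,cv2.COLOR_RGB2HSV); o=cv2.inRange(hsv,(4,150,50),(15,255,255)); b=g.max(2)<45
m=np.zeros_like(o);m[120:240,220:350]=o[120:240,220:350]
x,y,w,h=cv2.boundingRect(m);print('orange',x,y,w,h)
h_=hsv[y-40:y+h+30:3,x-40:x+w+40:2]; 
bl=lambda p:'O' if (4<=p[0]<=15 and p[1]>150 and p[2]>50) else '#' if p[2]<48 else 'b' if 100<p[0]<125 and p[1]>130 else 'W' if p[1]<40 and p[2]>150 else 's' if p[1]<50 else 'g' if 40<p[0]<70 and p[2]>170 else '.'
for k,row in enumerate(h_): print(y-40+3*k,''.join(bl(p) for p in row))
dk=np.zeros_like(o); dk[y-5:y+h+10,x-15:x+w+15]=(b*255)[y-5:y+h+10,x-15:x+w+15]
for c in cv2.findContours(dk,cv2.RETR_EXTERNAL,2)[0]:
    if cv2.contourArea(c)>60:
        bb=cv2.boundingRect(c); q=ray(i,[(bb[0],bb[1]),(bb[0]+bb[2],bb[1]+bb[3])],.148); print('dark',bb,rig(q).tolist())
E
```

```text
[ 0.52986419 -0.16845025  0.29390016]
orange 265 154 38 42
114 WWWWWWWWWWWb########bbbbbbbb...............................
117 WWWWWWWWWWWb########bbbbbbbb...............................
120 ...........bb######bbbbbbbbb...............................
123 ...........bbb###bbbbbbbbbbb...............................
126 ...........bbbbbbbbbbbbbbbbb#..............................
129 ...........bbbbbbbbbbbbbbbbbbbggggggggggggggggggggggggggggg
132 ...........bbbbbbbbbbbbbbbbbbbggggggggggggggggggggggggggggg
135 ...........bbbbbbbbbbbbbbbbbb.ggggggggggggggggggggggggggggg
138 ...........bbbbbbbbbbbbbbbbbbbsssssssssssssssssssssssssssss
141 ...........bbbbbbbbbbbbbbbbbbbsssssssssssssssssssssssssssss
144 ...........bbbbbbbbbbbbbbbbbb.WWWWWWWWWWWWWWWWWWWWWWWWWWWWW
147 ...........bbbbbbbbbbbbbbbbbb.Ws###########################
150 ...........bbbbbbbbbbbbbbbbbb.WW###########################
153 ...........bbbbbbbbbbbbbbbbbb.WW###########################
156 ...........bbbbbbbbbbbbbbbO..sssOO#########################
159 ............bbbbbbbbbbbbb.OsWWWsOO#########################
162 ............b
[... 800 characters left out ...]
..............
201 WWWWWWWWWWWsb#######bbbbbbbbb..............................
204 .............#######........b..............................
207 ...............####........................................
210 ...........................................................
213 ...........................................................
216 ...........................................................
219 ...........................................................
222 ...........................................................
225 ...........................................................
dark (251, 165, 14, 41) [[-15.5, -23.5], [25.3, -10.7]]
dark (288, 149, 30, 52) [[-30.8, 11.7], [20.1, 41.6]]
```

```bash
python3 - <<'E'
from h import *
a=cv2.imread('pics/top0.png').astype(int);b=cv2.imread('pics/t11.png').astype(int)
for n,(x0,y0,x1,y1) in dict(bin=(183,118,235,180),meter=(245,132,308,178),driver=(125,150,170,215),red=(255,260,295,310),spare=(425,205,472,252),peg=(105,262,130,288)).items():
    print(n,np.abs(a-b)[y0:y1,x0:x1].max(2).mean().round(1))
print(workorder.job_done())
E
```

```text
bin 5.6
meter 6.4
driver 5.8
red 12.8
spare 3.8
peg 5.4
the job is handed in; nothing more can be done
None
```

The job is done and handed in at about 22 s of the 56 s allowed. The housing stands flush against the fence with the orange clip closed over its end wall and the fence. I got no verdict back.

- **Slide:** I gripped the housing lightly, turned it about 3° to match the lane, and slid it until it touched the fence. The push peaked at about 18 N, of which some 11 N was sliding friction. Afterwards its end edge measured constant to about 0.1 mm across its width, and the housing sat centred in the lane to within about 1 mm.
- **Failed first squeeze:** My first try at the clip closed on nothing. Two camera views put the real fingertips about 36 mm higher than the reported tool point, so I lowered by about 31 mm and squeezed again, which worked. The same offset means the housing was held only near its top edge during the slide.
- **Clip placing:** I corrected its position by about 2 mm from the wrist camera, so the jaws were centred on the joint between wall and fence. They went down about 27 mm over it without contact, and I let go slowly.
- **Last checks:** The final wrist view showed the clip upright and astride the joint, with the gripper clear above everything.
- **Disagreements:** The fence face measured 8.3 mm and 9.0 mm in two views. Comparing the overhead pictures, all bystanders looked unchanged except the red housing's area, which differed more (12.8 against 4–6). I never touched it and put this down to the arm or its shadow in view, but did not check.

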